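Fit the oversize shelf panel into its stacking tier

TASK

Clear the steel tumbler off the loose white shelf panel: stand it upright on bare wood of the crowded tray, not touching or shifting anything there. Then fit the panel, which is longer than the tier's opening, by tipping it through: the end farther from the robot down and in under the deep blue lip, then the near end down past the orange lip, and finally slide it back fully against the stop under the orange lip, so that it lies flat on the ledges with both ends caught. Do not shove the tier along the table, and let go of everything.

Things in the scene. Friction and masses are not known exactly. Their poses are not given: they have to be found in the camera images.
- tier: Loose aluminium shelf tier on rubber feet (1.3 kg, held by friction only): frame 217 (x) x 152 (y) x 64 mm high, open top and middle. Origin on the table under the opening's middle; z up; +x (blue end) points away from the robot within 30 deg. Top opening x -80..+80, y -70..+70. Inside, ledges with top at z 30 all round (near x -92..-72, far x +64..+109, sides 14 wide). Side rails reach z 64.
- orange_lip (a point): Middle of the inner edge of the tier's orange near lip, on its top: tier x -80, z 64. The lip is 4 mm thick, reaches from x -100 to -80; below it (30 mm high) a pocket 12 mm deep ends at the near stop wall, tier x -92. Axes as the tier.
- blue_lip (a point): Middle of the inner edge of the tier's blue far lip, on its top: tier x +80, z 64. The lip is 4 mm thick, reaches from x +80 to +117; below it (30 mm high) a deeper pocket, 29 mm, ends at a wall at tier x +109. Axes as the tier.
- rib (a point): Centre of the black rib handle of the loose white panel (0.26 kg). Plate 184 (x) x 130 (y) x 6 mm; rib across its middle 14 (x) x 50 (y) mm, 32 mm high; point 16 mm above the plate's top, 22 above its underside. x along the length, +x end is the far one, z up. Starts loose on top of both lips, a little askew. Goes in only far end first under the blue lip; fitted, it is centred on the tier's origin, underside at z 30.
- panel_far (a point): Middle of the panel's far end face (panel x +92, half-way through its 6 mm thickness); axes as the panel.
- panel_near (a point): Middle of the panel's near end face (panel x -92, half-way through its thickness); axes as the panel.
- tumbler_mid (a point): Centre (half-way up) of the stainless tumbler: open round cup, 95 mm high, 62 mm across the rim, a little narrower at the foot, 0.16 kg, upright at the start on the far half of the panel. z along its axis.
- tray: Fixed wooden tray, 210 (x) x 370 (y) mm. Origin on the table under its centre; z up. Floor top at z 8 mm; rim 8 mm wide, top at z 14. Bottle and caddy stand in two of three places about 118 mm apart along tray y, about 20 mm to the -x side of its middle; the third is bare. The brush lies at its +x side.
- bottle: Green glass bottle, 64 mm across, 190 mm high, standing on the tray. Origin: centre of its foot; z up.
- caddy: Blue plastic caddy with white lid and latch, 100 (x) x 84 (y) x 88 mm high, standing on the tray. Origin: centre of its foot; z up.
- brush: Grey plastic brush, 34 (x) x 150 (y) x 24 mm high, lying on the tray. Origin: centre of its underside; z up.

How it is judged:
On the way, in this order (a step that is already met when the one before it is completed fails the run):
1. the tumbler stands upright on the tray (x of tumbler_mid in the frame of tray between -0.072 and 0.072 m and y of tumbler_mid in the frame of tray between -0.152 and 0.152 m and z of tumbler_mid in the frame of tray between 0.05 and 0.06 m and angle between tumbler_mid's own z axis and vertical below 0.08 rad), for 0.2 s.
2. the panel leans through the opening: far end under the blue lip, near end still higher than the orange lip (x of panel_far in the frame of tier above 0.083 m and z of panel_far in the frame of tier below 0.058 m and z of panel_near in the frame of tier above 0.06 m), for 0.05 s.
3. the panel's near end is down in the frame as well (z of panel_far in the frame of tier below 0.058 m and z of panel_near in the frame of tier below 0.055 m), for 0.05 s.
At the end, for the whole second after the job is handed in: Tumbler upright (0.08 rad) on the tray floor, foot inside the rim. Panel flat on the ledges (ends within 4 mm of ledge height, 0.04 rad), near end within about 5 mm of the near stop, both ends under their lips. Tier level, within 30 mm of its start (all of step 1 and x of rib in the frame of tier between -0.004 and 0.005 m and y of rib in the frame of tier between -0.007 and 0.007 m and z of panel_near in the frame of tier between 0.029 and 0.037 m and z of panel_far in the frame of tier between 0.029 and 0.037 m and angle between the z axis of rib and the z axis of tier, either way round below 0.04 rad and distance of tier from where it was at the start of the episode below 0.03 m and angle between tier's own z axis and vertical below 0.03 rad); the robot touches nothing.
It fails at once if the tumbler touches the bottle, caddy or brush (contact force between tumbler and bottle above 0.3 N or contact force between tumbler and caddy above 0.3 N or contact force between tumbler and brush above 0.3 N).
It fails at once if the bottle, caddy or brush is shifted by more than 10 mm (distance of any of bottle, caddy, brush from where it was at the start of the episode above 0.01 m).
It fails at once if the tier is shoved more than 30 mm (distance of tier from where it was at the start of the episode above 0.03 m).
It fails at once if the tumbler tips over (angle between tumbler_mid's own z axis and vertical above 0.7 rad).
It also fails if it takes over 64 s, if anything falls off the work surface, if the arm or the gripper's body presses on something with over 40 N, if the wrist force passes 120 N, or if a joint passes its speed limit or range.

ROBOT

A 6-joint arm with a two-finger parallel gripper is mounted at the origin on the work surface. World frame = base frame: x ahead of the robot, y to its left, z up, the work surface at z = 0. Lengths are in m, angles in rad, forces in N, time in s.
With the tool pointing down it reaches from about 0.2 to 0.875 m from the base axis. Payload 3.4 kg.
Tool frame: the origin (TCP) lies at the very end of the fingers, on their centre line; the grasp point (between the pads) lies arm.grasp_offset behind it (arm.grasp_offset is the distance from the TCP to the grasp point, in m); z points along the fingers, y is the direction in which the jaws open and shut (so a half turn about z gives the same grasp; the last joint's range is limited). The gripper opens to 94 mm and grips with 3 to 60 N. Pads are 16 mm wide; open, the fingers measure 119 mm over their backs; the gripper's body (75 mm by 177 mm) begins 78 mm behind the grasp point.
Start: joints at [1.098, 0.276, 1.505, -0, 1.361, -0.121], TCP at [0.198, 0.54, 0.205] pointing down, gripper open.
Joint ranges: [-2.89, 2.89], [-0.75, 2.08], [0.22, 2.7], [-1.18, 4.32], [0.11, 2.71], [-2.7, 2.7]. Speed limits (rad/s): [2.57, 2.57, 3.14, 3.14, 3.14, 3.14].

INTERFACE

Orientations are given as a rotation vector (axis times angle).
In Python, from plant import sensors, vision, workorder, arm gives the robot as it stands.
- The arm moves only by the tool move_arm, never from a script. Its argument "moves" is a list of rows, each an object of numbers: "tx", "ty", "tz": the shift along the world's x, y, z normalised to -1 to 1, where 1 is 300 mm; "wx", "wy", "wz": the turn, a rotation vector about the world's x, y, z normalised to -1 to 1, where 1 is 60 degrees. In form: [{"tx": .., "ty": .., "tz": .., "wx": .., "wy": .., "wz": ..}, ...]. A call has 1 to 12 rows; each row is the pose to reach, as a shift and turn from the pose commanded when the call began; what a row does not reach only later rows make up. A row lasts 1/12 s, in which the tool goes at most 41.7 mm and 7.16 degrees, less where a joint would pass 70% of its speed; a pose out of reach is approached as far as the arm can. A call with a number of a shift or a turn outside -1 to 1 is refused whole. A call with a gripper value outside its range is refused whole. "gripper" is the closure, from 0 (fully open) to 1 (shut), set as the call begins (left out, the last holds). The fingers move at their own pace and stop on an object; "grip_force" is the grip in N (left out, the last holds). Time passes only in rows, so rows that repeat a pose let the fingers close. It gives the time, the measured TCP pose, the force and the opening at its end, in the units of the state.
- sensors.get_state(): the state, without advancing time (a new reading comes with each control period).
- vision.camera(name): name is "scene" or "top"; returns a dict with "image" (384x512x3 uint8, blue, green, red), "mtx" (3x3 intrinsics, pixels), "world_to_cam" (4x4, takes a point from world to camera coordinates). Camera axes: x right, y down, z forward; pixel columns grow to the right and rows downward; lengths in m; the calibration is good to about 2 mm. A picture is of the moment at which its call begins. There is no depth.
- workorder.finish_job(): hands the job in, once; it reports no verdict.
Trained networks look in the newest picture that a camera, given by its name, has taken for a name from the list of things; names that differ only in an ending like _2 or _b are one class to them, and where a whole thing is asked for, a point or a joint stands for the part that bears it (a point fixed in the world has none). Each returns a list of dicts, best first, with "conf" (0 to 1); they miss things now and then, are a little off and sometimes report something else, mostly with a low value. They report only what shows in the picture. A call takes as long as a camera call.
- vision.look_for(camera, target): "xy" ([column, row] as shares, 0 to 1, of the picture: columns of its width, rows of its height, amid what is visible of it).
- vision.cut_out(camera, target): "mask" (384x512 bool, what is visible of it) and "xy" ([column, row] as shares, 0 to 1, of the picture: columns of its width, rows of its height, amid what is visible of it).
The state is a dict: "time": time; "joint_positions": joint angles; "joint_velocities": joint speeds; "joint_efforts": joint torques, N m; "eef_pos": TCP position; "eef_rot": TCP orientation; "wrist_force": force on the tool from outside, world axes, zero at the start; "torque": the same for the moment, N m; "finger_gap": finger opening in m.
Only numpy, scipy, OpenCV 4.12 (cv2) and the standard library are available. Lean on these libraries where they do the work, as an engineer would, in place of code of your own. Each camera call takes 0.05 s, during which the arm holds its last target. There are 200 camera calls.

## Working session

There is one attempt and no reset: what is moved stays moved. The work goes in short steps, Python scripts to look and compute and a tool call to move; the robot and the scene stay as the last step left them, time stands still between calls to the robot, and variables do not carry over. Pictures are saved under pics/ and viewed, about 8 in all and at most 12, crops included, and the job is handed in when it is done.

Besides the shell and the picture viewer there is one more tool, called after "Request:" in YAML: its name, and indented under it one key for each argument. move_arm: Moves the arm, as the interface text tells. Scaled input: -1 to 1 covers 300 mm each way for a shift and 60 degrees each way for a turn. Its arguments: {"type":"object","properties":{"moves":{"type":"array"},"gripper":{"type":"number"},"grip_force":{"type":"number"}},"required":["moves"]}

```bash
ls; mkdir -p pics
python3 - <<'E'
from plant import sensors, vision, workorder, arm
import cv2,numpy as np
s=sensors.get_state(); print(s['time'],s['eef_pos'],s['eef_rot'],s['finger_gap'],arm.grasp_offset,[a for a in dir(arm) if a[0]!='_'])
for n in('scene','top'):
    c=vision.camera(n); cv2.imwrite(f'pics/{n}0.png',c['image']); np.savez(f'{n}0.npz',**c)
    print(n,c['mtx'].tolist(),np.round(np.linalg.inv(c['world_to_cam']),4).tolist())
    for t in ['tier','orange_lip','blue_lip','rib','panel_far','panel_near','tumbler_mid','tray','bottle','caddy','brush']:
        r=vision.look_for(n,t)
        print(t,[(np.round(np.array(d['xy'])*[512,384],1).tolist(),round(d['conf'],2)) for d in r[:2]])
print(sensors.get_state()['time'])
E
```

```text
pics
0.0 [0.19789448 0.53926486 0.2046124 ] [-5.49615331e-01 -3.09266363e+00  2.75266337e-03] 0.09386049755085703 0.0188 ['PlanningError', 'grasp_offset']
scene [[367.65949821623036, 0.0, 257.26085347104754], [0.0, 367.65949821623036, 189.10851331731698], [0.0, 0.0, 1.0]] [[-0.4241, 0.5435, -0.7244, 1.0853], [0.9055, 0.2443, -0.3469, 0.3532], [-0.0116, -0.8031, -0.5958, 0.5612], [0.0, 0.0, 0.0, 1.0]]
tier [([143.8, 185.3], 0.86)]
orange_lip [([144.0, 189.6], 0.58)]
blue_lip [([273.2, 196.1], 0.74), ([144.0, 191.2], 0.67)]
rib [([151.5, 165.7], 0.79)]
panel_far [([153.4, 167.3], 0.66)]
panel_near []
tumbler_mid [([124.7, 151.5], 0.75)]
tray [([355.6, 260.0], 0.97)]
bottle [([274.9, 197.0], 0.82)]
caddy [([325.9, 226.1], 0.82)]
brush [([332.3, 280.3], 0.81), ([149.9, 164.5], 0.38)]
top [[417.2634030595501, 0.0, 258.0054464887647], [0.0, 417.2634030595501, 188.34868836058], [0.0, 0.0, 1.0]] [[0.0115, -0.9933, 0.1153, 0.4475], [-0.9999, -0.0108, 0.0063, 0.0698], [-0.005, -0.1154, -0.9933, 0.9016], [0.0, 0.0, 0.0, 1.0]]
tier [([377.9, 198.9], 0.83)]
orange_lip [([381.3, 197.3], 0.94), ([197.3, 192.2], 0.16)]
blue_lip [([380.8, 199.6], 0.79)]
rib [([379.9, 198.5], 0.51)]
panel_far [([399.4, 215.6], 0.77)]
panel_near [([402.7, 219.1], 0.94)]
tumbler_mid [([438.8, 188.3], 0.89)]
tray [([198.7, 195.2], 0.93)]
bottle [([232.6, 198.7], 0.94)]
caddy []
brush [([168.0, 153.6], 0.93)]
1.2
```

Run:
```python
import cv2
for n in('scene','top'):
    i=cv2.imread(f'pics/{n}0.png'); cv2.imwrite(f'pics/{n}0b.png',cv2.resize(i,(800,600),interpolation=cv2.INTER_CUBIC))
```

```text
(no output)
```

View pics/scene0b.png

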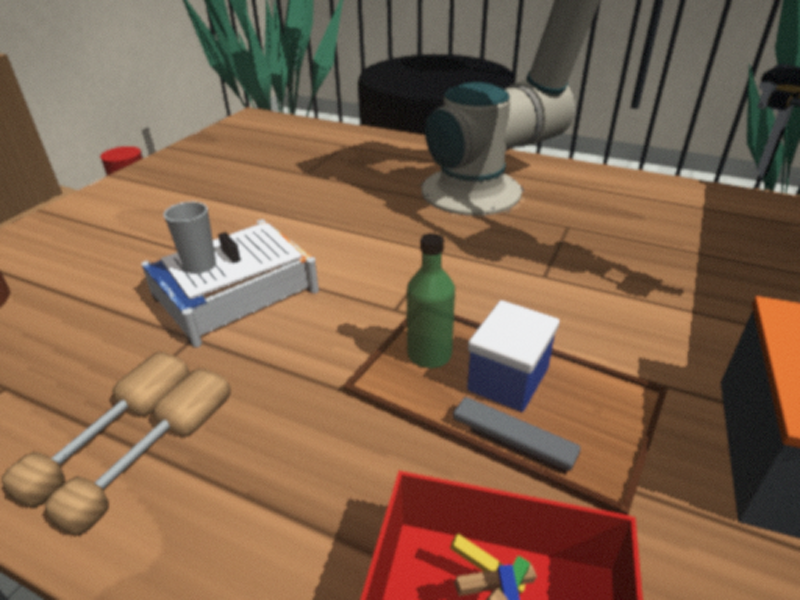

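View pics/top0b.png

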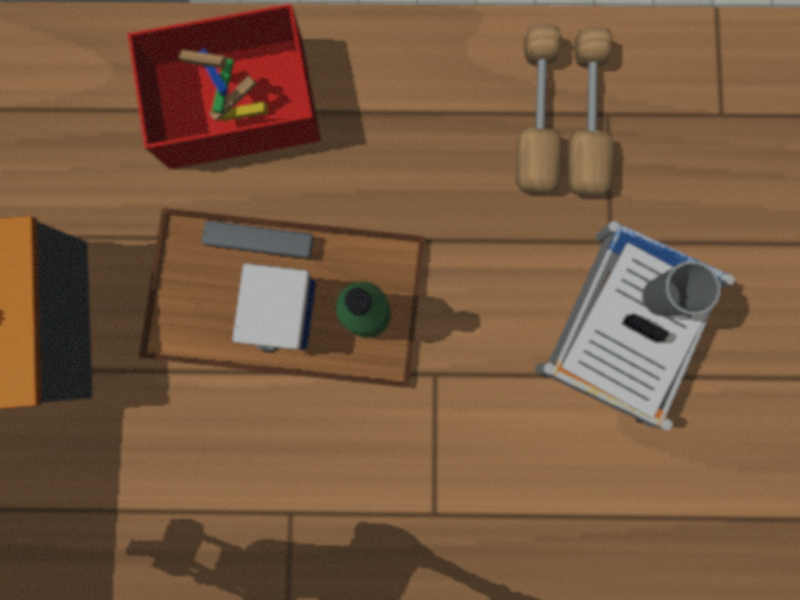

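```bash
cat > h.py <<'E'
import numpy as np,cv2
from scipy.optimize import least_squares
def load(n,k=0): return dict(np.load(f'{n}{k}.npz'))
def proj(c,P):
    P=np.atleast_2d(P); q=(c['world_to_cam']@np.c_[P,np.ones(len(P))].T)[:3]; p=c['mtx']@q; return (p[:2]/p[2]).T
def back(c,uv,z):
    T=np.linalg.inv(c['world_to_cam']); d=T[:3,:3]@np.linalg.inv(c['mtx'])@np.array([uv[0],uv[1],1.]); o=T[:3,3]; return o+d*(z-o[2])/d[2]
def R(a): return np.array([[np.cos(a),-np.sin(a),0],[np.sin(a),np.cos(a),0],[0,0,1]])
def tf(p,L): return np.array([p[0],p[1],0])+np.atleast_2d(L)@R(p[2]).T
def fit(c,L,uv,p0): return least_squares(lambda p:(proj(c,tf(p,L))-uv).ravel(),p0)
E
python3 - <<'E'
from h import *
c=load('top'); k=512/800
t=np.array([[613,230],[730,280],[668,425],[547,370]])*k
L=np.array([[117,76,64],[117,-76,64],[-100,-76,64],[-100,76,64]])/1e3
r=fit(c,L,t,[.45,-.2,-.4]); tier=r.x; print('tier',tier,r.fun.round(1))
u=np.array([[166,211],[427,239],[408,383],[141,356]])*k
L=np.array([[105,185,14],[105,-185,14],[-105,-185,14],[-105,185,14]])/1e3
r=fit(c,L,u,[.45,.2,0]); tray=r.x; print('tray',tray,r.fun.round(1))
print('rib',back(c,np.array([648,328])*k,.102))
for z,p in((.102+.0,(629,317)),(.102,(673,332))): print('ribends',back(c,np.array(p)*k,z))
print('rim',back(c,np.array([692,290])*k,.165))
def intray(w): return R(tray[2]).T@(w-np.array([tray[0],tray[1],0]))
for n,p,z in(('bottlecap',(358,301),.19),('caddylid',(272,306),.088),('brush',(258,239),.024)):
    w=back(c,np.array(p)*k,z); print(n,w,intray(w))
for y in(118,-118,100): print(tf(tray,np.array([-20,y,55])/1e3))
img=c['image'].copy(); img=cv2.resize(img,None,fx=4,fy=4,interpolation=cv2.INTER_CUBIC)
def dr(p,L,col):
    q=(proj(c,tf(p,np.array(L)/1e3))*4+1.5).astype(int); cv2.polylines(img,[q],True,col,1)
dr(tier,[[117,76,64],[117,-76,64],[-100,-76,64],[-100,76,64]],(0,255,255))
dr(tier,[[80,70,64],[80,-70,64],[-80,-70,64],[-80,70,64]],(0,255,0))
cv2.imwrite('pics/tiercrop.png',img[520:1120,1340:1940])
E
```

```text
tier [ 0.50060249 -0.22558436 -0.43459409] [ 3.8 -3.1 -2.  -3.3 -4.3  2.3  2.6  3.9]
tray [ 0.54635168  0.23719107 -0.09907318] [-1.5 -2.4  0.3 -2.1  1.8  3.2 -0.6  1. ]
rib [ 0.50202685 -0.22562565  0.102     ]
ribends [ 0.51528645 -0.20277395  0.102     ]
ribends [ 0.49746639 -0.25601142  0.102     ]
rim [ 0.541498   -0.25360512  0.165     ]
bottlecap [0.52215464 0.12373543 0.19      ] [-0.01285634 -0.11529264  0.19      ]
caddylid [0.52536339 0.23931146 0.088     ] [-2.10950914e-02  3.40121786e-05  8.80000000e-02]
brush [0.62347804 0.27505016 0.024     ] [0.07300347 0.0453021  0.024     ]
[[0.53812127 0.35659065 0.055     ]]
[[0.51477823 0.12174794 0.055     ]]
[[0.53634087 0.33867892 0.055     ]]
```

View pics/tiercrop.png

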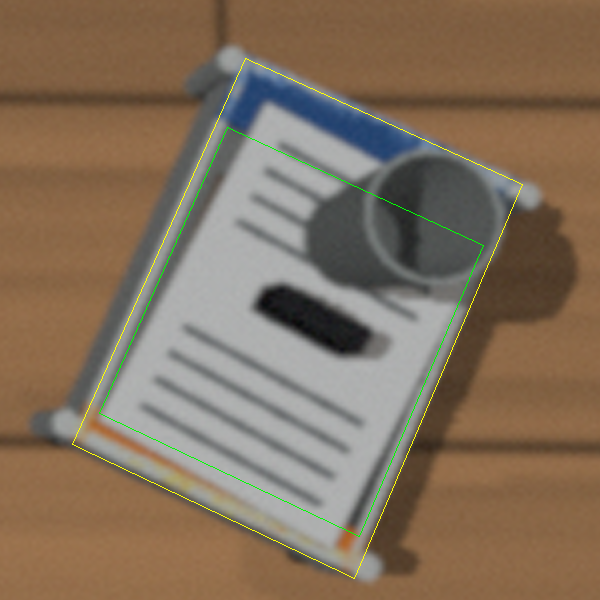

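Request:
move_arm:
  moves:
    - {"tx": 0,"ty": 0,"tz": 0.2}
    - {"tx": 0.43,"ty": -1,"tz": 0.37,"wz": -1}
    - {"tx": 0.43,"ty": -1,"tz": 0.37,"wz": -1}
    - {"tx": 0.43,"ty": -1,"tz": 0.37,"wz": -1}
    - {"tx": 0.43,"ty": -1,"tz": 0.37,"wz": -1}
    - {"tx": 0.43,"ty": -1,"tz": 0.37,"wz": -1}
    - {"tx": 0.43,"ty": -1,"tz": 0.37,"wz": -1}
    - {"tx": 0.43,"ty": -1,"tz": 0.37,"wz": -1}
    - {"tx": 0.43,"ty": -1,"tz": 0.37,"wz": -1}
    - {"tx": 0.43,"ty": -1,"tz": 0.37,"wz": -1}
    - {"tx": 0.43,"ty": -1,"tz": 0.37,"wz": -1}
    - {"tx": 0.43,"ty": -1,"tz": 0.37,"wz": -1}
  gripper: 0

```text
invalid input
```

```bash
cat >> h.py <<'E'
def st():
    from plant import sensors
    from scipy.spatial.transform import Rotation as Ro
    s=sensors.get_state(); m=Ro.from_rotvec(s['eef_rot']).as_matrix()
    print('t',round(s['time'],2),'p',np.round(s['eef_pos'],4),'yaw_y',round(np.degrees(np.arctan2(m[1,1],m[0,1])),2),'z',m[:,2].round(3),'y',m[:,1].round(3),'gap',round(s['finger_gap'],4),'F',np.round(s['wrist_force'],1),'j',np.round(s['joint_positions'],2))
    return s,m
E
python3 -c "from h import *; st()"
```

```text
t 1.2 p [0.1981 0.5398 0.2055] yaw_y 69.84 z [ 0.  0. -1.] y [0.345 0.939 0.   ] gap 0.094 F [ 0.  -0.1  0.2] j [ 1.1   0.28  1.5  -0.    1.36 -0.12]
```

Request:
move_arm:
  moves:
    - {"tx": 0,"ty": 0,"tz": 0.13,"wx": 0,"wy": 0,"wz": 0}
    - {"tx": 0.43,"ty": -1,"tz": 0.37,"wx": 0,"wy": 0,"wz": -1}
    - {"tx": 0.43,"ty": -1,"tz": 0.37,"wx": 0,"wy": 0,"wz": -1}
    - {"tx": 0.43,"ty": -1,"tz": 0.37,"wx": 0,"wy": 0,"wz": -1}
    - {"tx": 0.43,"ty": -1,"tz": 0.37,"wx": 0,"wy": 0,"wz": -1}
    - {"tx": 0.43,"ty": -1,"tz": 0.37,"wx": 0,"wy": 0,"wz": -1}
    - {"tx": 0.43,"ty": -1,"tz": 0.37,"wx": 0,"wy": 0,"wz": -1}
    - {"tx": 0.43,"ty": -1,"tz": 0.37,"wx": 0,"wy": 0,"wz": -1}
    - {"tx": 0.43,"ty": -1,"tz": 0.37,"wx": 0,"wy": 0,"wz": -1}
    - {"tx": 0.43,"ty": -1,"tz": 0.37,"wx": 0,"wy": 0,"wz": -1}
    - {"tx": 0.43,"ty": -1,"tz": 0.37,"wx": 0,"wy": 0,"wz": -1}
  gripper: 0
  grip_force: 20

```text
time: 2.12
eef_pos: [0.3284, 0.2379, 0.3174]
eef_rot: [2.029, 2.397, 0.003]
wrist_force: [-0.2, 1.3, -0.5]
finger_gap: 0.0941
```

```bash
python3 -c "from h import *; st()"
```

```text
t 2.12 p [0.3284 0.2379 0.3174] yaw_y 9.49 z [ 0.002  0.001 -1.   ] y [0.986 0.165 0.002] gap 0.0941 F [-0.2  1.3 -0.5] j [ 0.46 -0.04  1.6  -0.    1.57  0.29]
```

Request:
move_arm:
  moves:
    - {"tx": 0.43,"ty": -0.9,"tz": 0,"wx": 0,"wy": 0,"wz": -0.575}
    - {"tx": 0.43,"ty": -0.9,"tz": 0,"wx": 0,"wy": 0,"wz": -0.575}
    - {"tx": 0.43,"ty": -0.9,"tz": 0,"wx": 0,"wy": 0,"wz": -0.575}
    - {"tx": 0.43,"ty": -0.9,"tz": 0,"wx": 0,"wy": 0,"wz": -0.575}
    - {"tx": 0.43,"ty": -0.9,"tz": 0,"wx": 0,"wy": 0,"wz": -0.575}
    - {"tx": 0.43,"ty": -0.9,"tz": 0,"wx": 0,"wy": 0,"wz": -0.575}
    - {"tx": 0.43,"ty": -0.9,"tz": 0,"wx": 0,"wy": 0,"wz": -0.575}
    - {"tx": 0.43,"ty": -0.9,"tz": 0,"wx": 0,"wy": 0,"wz": -0.575}
    - {"tx": 0.43,"ty": -0.9,"tz": 0,"wx": 0,"wy": 0,"wz": -0.575}
    - {"tx": 0.43,"ty": -0.9,"tz": 0,"wx": 0,"wy": 0,"wz": -0.575}

```text
time: 2.95
eef_pos: [0.4559, -0.0289, 0.3159]
eef_rot: [-2.641, -1.696, 0.001]
wrist_force: [0.1, -0.3, -0.6]
finger_gap: 0.0939
```

Request:
move_arm:
  moves:
    - {"tx": 0.285,"ty": -0.747,"tz": -0.2,"wx": 0,"wy": 0,"wz": 0}
    - {"tx": 0.285,"ty": -0.747,"tz": -0.2,"wx": 0,"wy": 0,"wz": 0}
    - {"tx": 0.285,"ty": -0.747,"tz": -0.2,"wx": 0,"wy": 0,"wz": 0}
    - {"tx": 0.285,"ty": -0.747,"tz": -0.2,"wx": 0,"wy": 0,"wz": 0}
    - {"tx": 0.285,"ty": -0.747,"tz": -0.2,"wx": 0,"wy": 0,"wz": 0}
    - {"tx": 0.285,"ty": -0.747,"tz": -0.2,"wx": 0,"wy": 0,"wz": 0}
    - {"tx": 0.285,"ty": -0.747,"tz": -0.2,"wx": 0,"wy": 0,"wz": 0}
    - {"tx": 0.285,"ty": -0.747,"tz": -0.2,"wx": 0,"wy": 0,"wz": 0}

```text
time: 3.62
eef_pos: [0.542, -0.2527, 0.2551]
eef_rot: [-2.641, -1.696, 0.001]
wrist_force: [-0.1, 0.4, -0.3]
finger_gap: 0.0939
```

Run:
```python
from h import *
from plant import vision
s,m=st()
c0=load('top'); k=512/800
print(back(c0,((1340+433)/4,(520+217)/4),.165))
c=vision.camera('scene'); cv2.imwrite('pics/s1.png',cv2.resize(c['image'][60:240,40:280],None,fx=3,fy=3,interpolation=cv2.INTER_CUBIC))
np.savez('scene1.npz',**c)
p=s['eef_pos']; 
for P in ([.5425,-.254,.165],[.5425,-.254,.070],p): print((proj(c,P)-[40,60])*3)
```

```text
t 3.62 p [ 0.542  -0.2527  0.2551] yaw_y -24.58 z [-0.002  0.003 -1.   ] y [ 0.909 -0.416 -0.003] gap 0.0939 F [-0.1  0.4 -0.3] j [-0.55  0.29  1.36  0.    1.49 -0.12]
[ 0.54392105 -0.25435594  0.165     ]
[[238.0478784  222.95107992]]
[[265.52339851 327.19865436]]
[[210.21301212 110.23629177]]
```

View pics/s1.png

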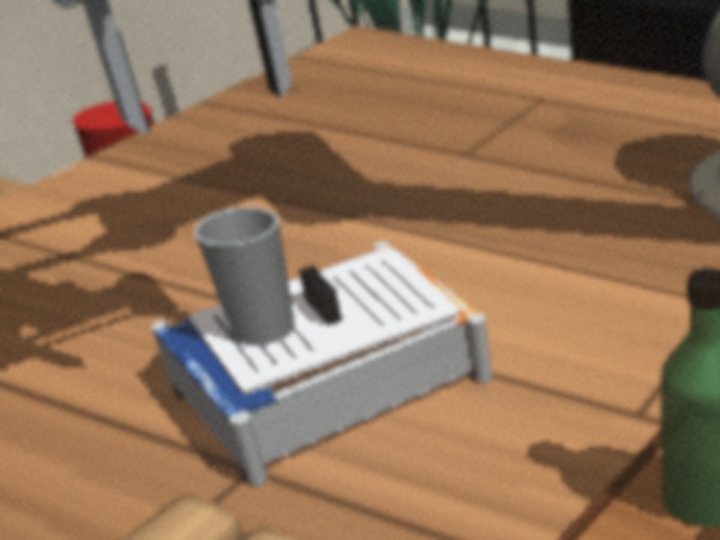

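Request:
move_arm:
  moves:
    - {"tx": 0.004,"ty": -0.003,"tz": -0.12,"wx": 0,"wy": 0,"wz": 0}
    - {"tx": 0.004,"ty": -0.003,"tz": -0.24,"wx": 0,"wy": 0,"wz": 0}
    - {"tx": 0.004,"ty": -0.003,"tz": -0.36,"wx": 0,"wy": 0,"wz": 0}
    - {"tx": 0.004,"ty": -0.003,"tz": -0.46,"wx": 0,"wy": 0,"wz": 0}
    - {"tx": 0.004,"ty": -0.003,"tz": -0.46,"wx": 0,"wy": 0,"wz": 0}
    - {"tx": 0.004,"ty": -0.003,"tz": -0.46,"wx": 0,"wy": 0,"wz": 0}

```text
time: 4.17
eef_pos: [0.5423, -0.2523, 0.1188]
eef_rot: [-2.64, -1.698, 0.001]
wrist_force: [-0.2, 0.5, 0.7]
finger_gap: 0.0941
```

Request:
move_arm:
  moves:
    - {"tx": 0,"ty": 0,"tz": 0,"wx": 0,"wy": 0,"wz": 0}
    - {"tx": 0,"ty": 0,"tz": 0,"wx": 0,"wy": 0,"wz": 0}
    - {"tx": 0,"ty": 0,"tz": 0,"wx": 0,"wy": 0,"wz": 0}
    - {"tx": 0,"ty": 0,"tz": 0,"wx": 0,"wy": 0,"wz": 0}
    - {"tx": 0,"ty": 0,"tz": 0,"wx": 0,"wy": 0,"wz": 0}
    - {"tx": 0,"ty": 0,"tz": 0,"wx": 0,"wy": 0,"wz": 0}
    - {"tx": 0,"ty": 0,"tz": 0,"wx": 0,"wy": 0,"wz": 0}
    - {"tx": 0,"ty": 0,"tz": 0,"wx": 0,"wy": 0,"wz": 0}
  gripper: 1
  grip_force: 15

```text
time: 4.83
eef_pos: [0.5437, -0.2558, 0.1195]
eef_rot: [2.643, 1.694, 0.002]
wrist_force: [1.2, 0.6, 6.1]
finger_gap: 0.0614
```

Request:
move_arm:
  moves:
    - {"tx": 0,"ty": 0,"tz": 0.06,"wx": 0,"wy": 0,"wz": 0}
    - {"tx": 0,"ty": 0,"tz": 0.18,"wx": 0,"wy": 0,"wz": 0}
    - {"tx": 0,"ty": 0,"tz": 0.3,"wx": 0,"wy": 0,"wz": 0}
    - {"tx": 0,"ty": 0,"tz": 0.42,"wx": 0,"wy": 0,"wz": 0}
    - {"tx": 0,"ty": 0.08,"tz": 0.54,"wx": 0,"wy": 0,"wz": 0}
    - {"tx": 0,"ty": 0.16,"tz": 0.65,"wx": 0,"wy": 0,"wz": 0}
    - {"tx": 0,"ty": 0.25,"tz": 0.73,"wx": 0,"wy": 0,"wz": 0}
    - {"tx": 0,"ty": 0.37,"tz": 0.75,"wx": 0,"wy": 0,"wz": 0}
    - {"tx": 0,"ty": 0.5,"tz": 0.75,"wx": 0,"wy": 0,"wz": 0}
    - {"tx": 0,"ty": 0.63,"tz": 0.75,"wx": 0,"wy": 0,"wz": 0}
    - {"tx": 0,"ty": 0.75,"tz": 0.75,"wx": 0,"wy": 0,"wz": 0}
    - {"tx": 0,"ty": 0.85,"tz": 0.75,"wx": 0,"wy": 0,"wz": 0}

```text
time: 5.83
eef_pos: [0.5418, 0.0023, 0.3427]
eef_rot: [-2.642, -1.696, 0.002]
wrist_force: [0.2, 0.2, -1.7]
finger_gap: 0.0619
```

Request:
move_arm:
  moves:
    - {"tx": -0.01,"ty": 0.11,"tz": 0,"wx": 0,"wy": 0,"wz": 0.04}
    - {"tx": -0.01,"ty": 0.24,"tz": 0,"wx": 0,"wy": 0,"wz": 0.09}
    - {"tx": -0.02,"ty": 0.37,"tz": 0,"wx": 0,"wy": 0,"wz": 0.14}
    - {"tx": -0.02,"ty": 0.5,"tz": 0,"wx": 0,"wy": 0,"wz": 0.19}
    - {"tx": -0.02,"ty": 0.63,"tz": 0,"wx": 0,"wy": 0,"wz": 0.24}
    - {"tx": -0.02,"ty": 0.76,"tz": 0,"wx": 0,"wy": 0,"wz": 0.29}
    - {"tx": -0.02,"ty": 0.88,"tz": 0,"wx": 0,"wy": 0,"wz": 0.315}
    - {"tx": -0.02,"ty": 0.96,"tz": 0,"wx": 0,"wy": 0,"wz": 0.315}
    - {"tx": -0.02,"ty": 1,"tz": 0,"wx": 0,"wy": 0,"wz": 0.315}
    - {"tx": -0.02,"ty": 1,"tz": 0,"wx": 0,"wy": 0,"wz": 0.315}

```text
time: 6.67
eef_pos: [0.5363, 0.3018, 0.3419]
eef_rot: [-2.326, -2.11, 0.003]
wrist_force: [1.0, 0.4, -1.3]
finger_gap: 0.0616
```

```bash
python3 -c "from h import *; st()"
```

```text
t 6.67 p [0.5363 0.3018 0.3419] yaw_y -5.58 z [-0.003 -0.    -1.   ] y [ 0.995 -0.097 -0.003] gap 0.0616 F [ 1.   0.4 -1.3] j [0.4  0.3  1.14 0.   1.7  0.5 ]
```

Request:
move_arm:
  moves:
    - {"tx": 0,"ty": 0.12,"tz": 0,"wx": 0,"wy": 0,"wz": 0}
    - {"tx": 0,"ty": 0.173,"tz": -0.08,"wx": 0,"wy": 0,"wz": 0}
    - {"tx": 0,"ty": 0.173,"tz": -0.2,"wx": 0,"wy": 0,"wz": 0}
    - {"tx": 0,"ty": 0.173,"tz": -0.32,"wx": 0,"wy": 0,"wz": 0}
    - {"tx": 0,"ty": 0.173,"tz": -0.44,"wx": 0,"wy": 0,"wz": 0}
    - {"tx": 0,"ty": 0.173,"tz": -0.56,"wx": 0,"wy": 0,"wz": 0}
    - {"tx": 0,"ty": 0.173,"tz": -0.68,"wx": 0,"wy": 0,"wz": 0}
    - {"tx": 0,"ty": 0.173,"tz": -0.8,"wx": 0,"wy": 0,"wz": 0}
    - {"tx": 0,"ty": 0.173,"tz": -0.86,"wx": 0,"wy": 0,"wz": 0}
    - {"tx": 0,"ty": 0.173,"tz": -0.86,"wx": 0,"wy": 0,"wz": 0}

```text
time: 7.5
eef_pos: [0.5336, 0.3474, 0.0802]
eef_rot: [-2.331, -2.104, 0.018]
wrist_force: [-0.7, -0.3, -1.9]
finger_gap: 0.0613
```

Run:
```python
from h import *
from plant import vision
st()
c=vision.camera('scene'); cv2.imwrite('pics/s2.png',cv2.resize(c['image'][90:330,210:490],None,fx=2.5,fy=2.5,interpolation=cv2.INTER_CUBIC))
```

```text
t 7.5 p [0.5336 0.3474 0.0802] yaw_y -5.86 z [-0.01  -0.006 -1.   ] y [ 0.995 -0.102 -0.009] gap 0.0613 F [-0.7 -0.3 -1.9] j [ 0.47  0.46  1.54 -0.    1.15  0.57]
```

View pics/s2.png

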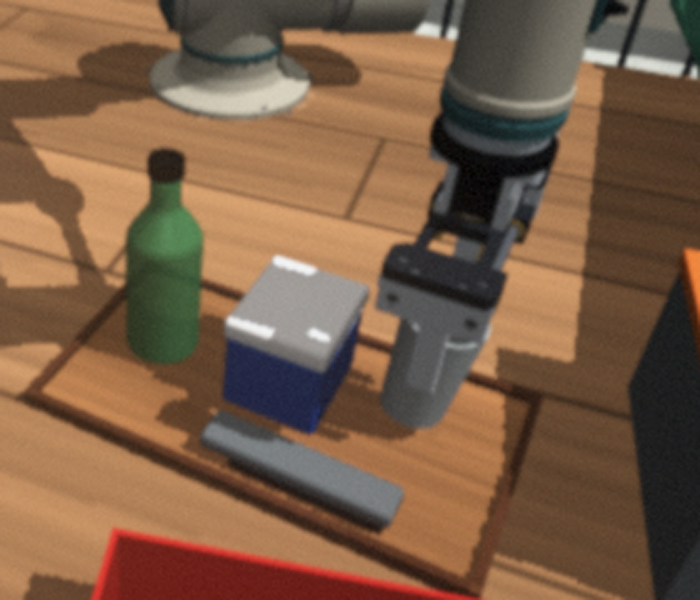

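Request:
move_arm:
  moves:
    - {"tx": 0,"ty": 0,"tz": -0.04,"wx": 0,"wy": 0,"wz": 0}
    - {"tx": 0,"ty": 0,"tz": -0.06,"wx": 0,"wy": 0,"wz": 0}
    - {"tx": 0,"ty": 0,"tz": -0.075,"wx": 0,"wy": 0,"wz": 0}
    - {"tx": 0,"ty": 0,"tz": -0.083,"wx": 0,"wy": 0,"wz": 0}
    - {"tx": 0,"ty": 0,"tz": -0.085,"wx": 0,"wy": 0,"wz": 0}
    - {"tx": 0,"ty": 0,"tz": -0.085,"wx": 0,"wy": 0,"wz": 0}
    - {"tx": 0,"ty": 0,"tz": -0.085,"wx": 0,"wy": 0,"wz": 0}

```text
time: 8.13
eef_pos: [0.5372, 0.3519, 0.0607]
eef_rot: [2.33, 2.107, 0.002]
wrist_force: [0.5, 0.5, -1.1]
finger_gap: 0.0618
```

Slightly lower until contact, then release.

Request:
move_arm:
  moves:
    - {"tx": 0,"ty": 0,"tz": -0.004,"wx": 0,"wy": 0,"wz": 0}
    - {"tx": 0,"ty": 0,"tz": -0.008,"wx": 0,"wy": 0,"wz": 0}
    - {"tx": 0,"ty": 0,"tz": -0.008,"wx": 0,"wy": 0,"wz": 0}

```text
time: 8.38
eef_pos: [0.5373, 0.3519, 0.0589]
eef_rot: [2.329, 2.107, 0.002]
wrist_force: [-0.8, -0.7, 4.4]
finger_gap: 0.0614
```

Request:
move_arm:
  moves:
    - {"tx": 0,"ty": 0,"tz": 0,"wx": 0,"wy": 0,"wz": 0}
    - {"tx": 0,"ty": 0,"tz": 0,"wx": 0,"wy": 0,"wz": 0}
    - {"tx": 0,"ty": 0,"tz": 0,"wx": 0,"wy": 0,"wz": 0}
    - {"tx": 0,"ty": 0,"tz": 0,"wx": 0,"wy": 0,"wz": 0}
    - {"tx": 0,"ty": 0,"tz": 0,"wx": 0,"wy": 0,"wz": 0}
    - {"tx": 0,"ty": 0,"tz": 0,"wx": 0,"wy": 0,"wz": 0}
  gripper: 0

```text
time: 8.88
eef_pos: [0.5368, 0.3517, 0.0574]
eef_rot: [-2.33, -2.107, 0.0]
wrist_force: [0.2, 0.2, -0.3]
finger_gap: 0.0934
```

Request:
move_arm:
  moves:
    - {"tx": 0,"ty": 0,"tz": 0.06,"wx": 0,"wy": 0,"wz": 0}
    - {"tx": 0,"ty": 0,"tz": 0.18,"wx": 0,"wy": 0,"wz": 0}
    - {"tx": 0,"ty": 0,"tz": 0.3,"wx": 0,"wy": 0,"wz": 0}
    - {"tx": 0,"ty": 0,"tz": 0.42,"wx": 0,"wy": 0,"wz": 0}
    - {"tx": 0,"ty": 0,"tz": 0.54,"wx": 0,"wy": 0,"wz": 0}
    - {"tx": 0,"ty": 0,"tz": 0.66,"wx": 0,"wy": 0,"wz": 0}
    - {"tx": 0,"ty": -0.08,"tz": 0.78,"wx": 0,"wy": 0,"wz": 0}
    - {"tx": 0,"ty": -0.2,"tz": 0.9,"wx": 0,"wy": 0,"wz": 0}
    - {"tx": 0,"ty": -0.32,"tz": 0.92,"wx": 0,"wy": 0,"wz": 0}
    - {"tx": 0,"ty": -0.45,"tz": 0.92,"wx": 0,"wy": 0,"wz": 0}
    - {"tx": 0,"ty": -0.57,"tz": 0.92,"wx": 0,"wy": 0,"wz": 0}
    - {"tx": 0,"ty": -0.7,"tz": 0.92,"wx": 0,"wy": 0,"wz": 0}

```text
time: 9.88
eef_pos: [0.5366, 0.1403, 0.3342]
eef_rot: [2.329, 2.107, 0.002]
wrist_force: [0.5, 0.1, -0.2]
finger_gap: 0.094
```

Run:
```python
from h import *
from plant import vision
st()
a=vision.camera('scene'); np.savez('scene2.npz',**a)
c=vision.camera('top'); np.savez('top2.npz',**c)
i=cv2.resize(c['image'][140:285,80:260],None,fx=2,fy=2); 
j=cv2.resize(c['image'][125:290,320:500],None,fx=3.3,fy=3.3,interpolation=cv2.INTER_CUBIC)
s=cv2.resize(a['image'][120:250,80:215],None,fx=1.4,fy=1.4)
o=np.zeros((600,800,3),np.uint8); 
j=cv2.resize(c['image'][130:280,340:480],(560,600),interpolation=cv2.INTER_CUBIC); o[:,:560]=j
i=cv2.resize(c['image'][140:260,80:200],(240,240),interpolation=cv2.INTER_CUBIC); o[:240,560:]=i
s=cv2.resize(a['image'][120:220,80:200],(240,200),interpolation=cv2.INTER_CUBIC); o[240:440,560:]=s
cv2.imwrite('pics/m2.png',o)
```

```text
t 9.88 p [0.5366 0.1403 0.3342] yaw_y -5.72 z [ 0.001  0.    -1.   ] y [ 0.995 -0.1    0.001] gap 0.094 F [ 0.5  0.1 -0.2] j [0.13 0.2  1.3  0.   1.64 0.23]
```

View pics/m2.png

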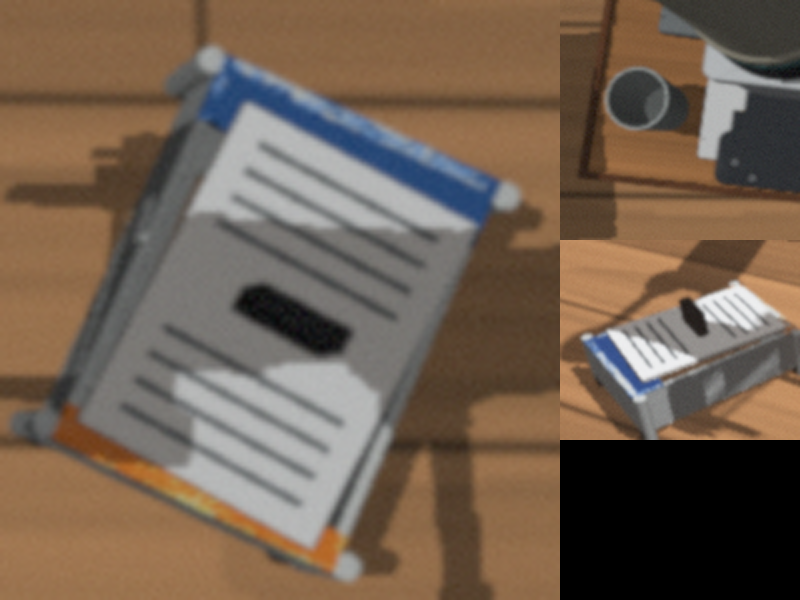

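Run:
```python
from h import *
c=load('top',2)
g=lambda P:np.array(P)/4+[340,130]
r=fit(c,np.array([[110.5,82,64],[110.5,-82,64],[-93.5,-82,64],[-93.5,82,64]])/1e3,g([[210,58],[508,195],[348,567],[40,425]]),[.5,-.22,-.43]); tier=r.x; print('tier',tier,r.fun.round(1))
inv=lambda w,p:(R(p[2]).T@(w-np.array([p[0],p[1],0]))*1e3).round(1)
for n,p,z in(('blue in L',(205,118),.064),('blue in R',(477,243),.064),('blueoutL',(225,58),.064),('blueoutR',(500,185),.064),('orinL',(65,408),.064),('orinR',(340,530),.064),('oroutL',(52,440),.064),('oroutR',(332,568),.064)):
    print(n,inv(back(c,g(p),z),tier))
r=fit(c,np.array([[92,65,70],[92,-65,70],[-92,-65,70],[-92,65,70]])/1e3,g([[244,100],[474,230],[318,548],[78,428]]),[.5,-.22,-.43]); pan=r.x;print('panel',pan,r.fun.round(1))
print('rel',inv(np.array([pan[0],pan[1],0]),tier),np.degrees(pan[2]-tier[2]))
r=back(c,g((294,319)),.096); print('rib',r,inv(r,pan))
# scene cam overlay check
s=load('scene',2); img=cv2.resize(s['image'][110:240,70:230],None,fx=5,fy=5,interpolation=cv2.INTER_CUBIC)
def dr(p,L,col): cv2.polylines(img,[((proj(s,tf(p,np.array(L)/1e3))-[70,110])*5+2).astype(int)],True,col,1)
dr(tier,[[117,76,64],[117,-76,64],[-100,-76,64],[-100,76,64]],(0,255,255))
dr(tier,[[117,76,0],[117,-76,0],[-100,-76,0],[-100,76,0]],(0,255,255))
dr(pan,[[92,65,70],[92,-65,70],[-92,-65,70],[-92,65,70]],(0,0,255))
dr(pan,[[7,25,102],[7,-25,102],[-7,-25,102],[-7,25,102]],(0,255,0))
cv2.imwrite('pics/ov.png',img[:600,:800])
```

```text
tier [ 0.50232851 -0.22512776 -0.43666546] [-0.5  0.4 -0.5  0.5 -0.  -0.   1.  -0.8]
blue in L [82.  71.2 64. ]
blue in R [ 82.6 -77.7  64. ]
blueoutL [114.9  74.5  64. ]
blueoutR [114.9 -76.8  64. ]
orinL [-82.7  75.3  64. ]
orinR [-78.7 -71.5  64. ]
oroutL [-100.    74.7   64. ]
oroutR [-97.4 -75.2  64. ]
panel [ 0.50174798 -0.22742733 -0.48455241] [-0.2  0.8  0.7 -1.4 -0.6  1.2  0.1 -0.6]
rel [ 0.4 -2.3  0. ] -2.743720214344854
rib [ 0.50273804 -0.22550405  0.096     ] [-0.   2.2 96. ]
```

View pics/ov.png

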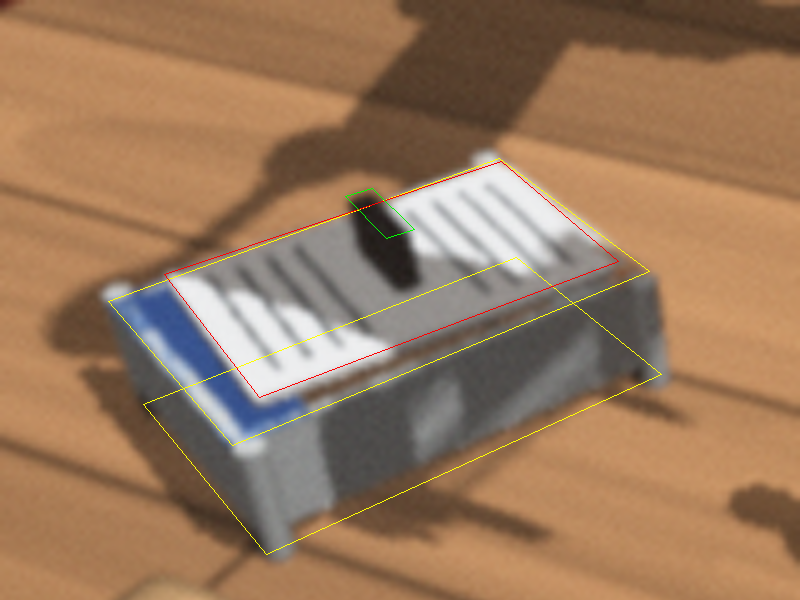

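Request:
move_arm:
  moves:
    - {"tx": -0.114,"ty": -1,"tz": -0.1,"wx": 0,"wy": 0,"wz": -0.368}
    - {"tx": -0.114,"ty": -1,"tz": -0.1,"wx": 0,"wy": 0,"wz": -0.368}
    - {"tx": -0.114,"ty": -1,"tz": -0.1,"wx": 0,"wy": 0,"wz": -0.368}
    - {"tx": -0.114,"ty": -1,"tz": -0.1,"wx": 0,"wy": 0,"wz": -0.368}
    - {"tx": -0.114,"ty": -1,"tz": -0.1,"wx": 0,"wy": 0,"wz": -0.368}
    - {"tx": -0.114,"ty": -1,"tz": -0.1,"wx": 0,"wy": 0,"wz": -0.368}
    - {"tx": -0.114,"ty": -1,"tz": -0.1,"wx": 0,"wy": 0,"wz": -0.368}
    - {"tx": -0.114,"ty": -1,"tz": -0.1,"wx": 0,"wy": 0,"wz": -0.368}
    - {"tx": -0.114,"ty": -1,"tz": -0.1,"wx": 0,"wy": 0,"wz": -0.368}
    - {"tx": -0.114,"ty": -1,"tz": -0.1,"wx": 0,"wy": 0,"wz": -0.368}

```text
time: 10.82
eef_pos: [0.503, -0.1574, 0.3034]
eef_rot: [-2.69, -1.62, -0.002]
wrist_force: [-0.7, 0.6, -0.4]
finger_gap: 0.094
```

Request:
move_arm:
  moves:
    - {"tx": 0,"ty": -0.1,"tz": -0.1,"wx": 0,"wy": 0,"wz": 0}
    - {"tx": 0,"ty": -0.2,"tz": -0.2,"wx": 0,"wy": 0,"wz": 0}
    - {"tx": 0,"ty": -0.222,"tz": -0.32,"wx": 0,"wy": 0,"wz": 0}
    - {"tx": 0,"ty": -0.222,"tz": -0.44,"wx": 0,"wy": 0,"wz": 0}
    - {"tx": 0,"ty": -0.222,"tz": -0.56,"wx": 0,"wy": 0,"wz": 0}
    - {"tx": 0,"ty": -0.222,"tz": -0.6,"wx": 0,"wy": 0,"wz": 0}
    - {"tx": 0,"ty": -0.222,"tz": -0.6,"wx": 0,"wy": 0,"wz": 0}
    - {"tx": 0,"ty": -0.222,"tz": -0.6,"wx": 0,"wy": 0,"wz": 0}

```text
time: 11.48
eef_pos: [0.5035, -0.2228, 0.1237]
eef_rot: [-2.688, -1.625, -0.001]
wrist_force: [-0.1, -0.9, 0.6]
finger_gap: 0.0939
```

```bash
python3 -c "from h import *; st()"
```

```text
t 11.48 p [ 0.5035 -0.2228  0.1237] yaw_y -27.7 z [-0.     0.001 -1.   ] y [ 0.885 -0.465 -0.001] gap 0.0939 F [-0.1 -0.9  0.6] j [-0.54  0.3   1.69  0.    1.16 -0.06]
```

Request:
move_arm:
  moves:
    - {"tx": -0.003,"ty": -0.006,"tz": -0.08,"wx": 0,"wy": 0,"wz": 0}
    - {"tx": -0.003,"ty": -0.006,"tz": -0.14,"wx": 0,"wy": 0,"wz": 0}
    - {"tx": -0.003,"ty": -0.006,"tz": -0.155,"wx": 0,"wy": 0,"wz": 0}
    - {"tx": -0.003,"ty": -0.006,"tz": -0.155,"wx": 0,"wy": 0,"wz": 0}
    - {"tx": -0.003,"ty": -0.006,"tz": -0.155,"wx": 0,"wy": 0,"wz": 0}

```text
time: 11.9
eef_pos: [0.5032, -0.2267, 0.0788]
eef_rot: [2.688, 1.622, 0.003]
wrist_force: [-0.2, -0.4, 0.3]
finger_gap: 0.094
```

Request:
move_arm:
  moves:
    - {"tx": 0,"ty": 0,"tz": 0,"wx": 0,"wy": 0,"wz": 0}
    - {"tx": 0,"ty": 0,"tz": 0,"wx": 0,"wy": 0,"wz": 0}
    - {"tx": 0,"ty": 0,"tz": 0,"wx": 0,"wy": 0,"wz": 0}
    - {"tx": 0,"ty": 0,"tz": 0,"wx": 0,"wy": 0,"wz": 0}
    - {"tx": 0,"ty": 0,"tz": 0,"wx": 0,"wy": 0,"wz": 0}
    - {"tx": 0,"ty": 0,"tz": 0,"wx": 0,"wy": 0,"wz": 0}
    - {"tx": 0,"ty": 0,"tz": 0,"wx": 0,"wy": 0,"wz": 0}
    - {"tx": 0,"ty": 0,"tz": 0,"wx": 0,"wy": 0,"wz": 0}
    - {"tx": 0,"ty": 0,"tz": 0,"wx": 0,"wy": 0,"wz": 0}
    - {"tx": 0,"ty": 0,"tz": 0,"wx": 0,"wy": 0,"wz": 0}
    - {"tx": 0,"ty": 0,"tz": 0,"wx": 0,"wy": 0,"wz": 0}
    - {"tx": 0,"ty": 0,"tz": 0,"wx": 0,"wy": 0,"wz": 0}
  gripper: 1
  grip_force: 45

```text
time: 12.9
eef_pos: [0.5019, -0.2268, 0.0771]
eef_rot: [2.69, 1.622, 0.0]
wrist_force: [0.5, -0.1, -0.1]
finger_gap: 0.0178
```

```bash
python3 -c "from h import *; st()"
```

```text
t 12.9 p [ 0.5019 -0.2268  0.0771] yaw_y -27.84 z [ 0. -0. -1.] y [ 0.884 -0.467  0.   ] gap 0.0178 F [ 0.5 -0.1 -0.1] j [-0.55  0.34  1.75  0.    1.05 -0.06]
```

Request:
move_arm:
  moves:
    - {"tx": 0,"ty": 0,"tz": 0,"wx": 0,"wy": 0,"wz": 0}
    - {"tx": 0,"ty": 0,"tz": 0,"wx": 0,"wy": 0,"wz": 0}
    - {"tx": 0,"ty": 0,"tz": 0,"wx": 0,"wy": 0,"wz": 0}
    - {"tx": 0,"ty": 0,"tz": 0,"wx": 0,"wy": 0,"wz": 0}
    - {"tx": 0,"ty": 0,"tz": 0,"wx": 0,"wy": 0,"wz": 0}

```text
time: 13.32
eef_pos: [0.5019, -0.2268, 0.0771]
eef_rot: [2.69, 1.622, 0.0]
wrist_force: [0.9, -0.6, -1.2]
finger_gap: 0.0136
```

```bash
python3 -c "from h import *; st()"
```

```text
t 13.32 p [ 0.5019 -0.2268  0.0771] yaw_y -27.84 z [ 0. -0. -1.] y [ 0.884 -0.467  0.   ] gap 0.0136 F [ 0.9 -0.6 -1.2] j [-0.55  0.34  1.75  0.    1.05 -0.06]
```

Request:
move_arm:
  moves:
    - {"tx": 0,"ty": 0,"tz": 0.03,"wx": 0,"wy": 0,"wz": 0}
    - {"tx": 0,"ty": 0,"tz": 0.08,"wx": 0,"wy": 0,"wz": 0.01}
    - {"tx": 0.001,"ty": 0.003,"tz": 0.14,"wx": 0,"wy": 0,"wz": 0.03}
    - {"tx": 0.003,"ty": 0.006,"tz": 0.187,"wx": 0,"wy": 0,"wz": 0.047}
    - {"tx": 0.003,"ty": 0.006,"tz": 0.187,"wx": 0,"wy": 0,"wz": 0.047}
    - {"tx": 0.003,"ty": 0.006,"tz": 0.187,"wx": 0,"wy": 0,"wz": 0.047}
    - {"tx": 0.003,"ty": 0.006,"tz": 0.187,"wx": 0,"wy": 0,"wz": 0.047}

```text
time: 13.9
eef_pos: [0.5017, -0.2244, 0.1324]
eef_rot: [-2.649, -1.686, 0.002]
wrist_force: [0.4, 0.4, -3.5]
finger_gap: 0.0137
```

```bash
cat >> h.py <<'E'
TIER=[.50233,-.22513,-.43666]
def wp(rows,h=.0131,x0=0.,yt=.0005,tier=TIER):
    """rows (x_c,z_c,theta deg) mm in tier -> normalised shifts & turns from the present pose"""
    from scipy.spatial.transform import Rotation as Ro
    s,m=st(); 
    for x,z,th in rows:
        t=np.radians(th); P=np.array([x/1e3+h*np.sin(t)-x0*np.cos(t),yt,z/1e3+h*np.cos(t)+x0*np.sin(t)])
        w=tf(tier,P)[0]; 
        G=R(tier[2])@Ro.from_euler('y',t).as_matrix()@np.array([[0,1,0],[1,0,0],[0,0,-1.]])
        # tool y along panel +x, z down
        G=np.c_[np.cross(G[:,1]*0+ (R(tier[2])@Ro.from_euler('y',t).as_matrix())[:,0], -(R(tier[2])@Ro.from_euler('y',t).as_matrix())[:,2]),(R(tier[2])@Ro.from_euler('y',t).as_matrix())[:,0],-(R(tier[2])@Ro.from_euler('y',t).as_matrix())[:,2]]
        rv=Ro.from_matrix(G@m.T).as_rotvec()
        print((x,z,th),'T',np.round((w-s['eef_pos'])/.3,3),'W',np.round(rv/np.radians(60),3))
E
python3 - <<'E'
from h import *
wp([(0,120,0),(-15.5,108.4,18),(-15.5,64.4,18),(16.5,64.4,18)])
E
```

```text
t 13.9 p [ 0.5017 -0.2244  0.1324] yaw_y -25.03 z [-0.002  0.001 -1.   ] y [ 0.906 -0.423 -0.002] gap 0.0137 F [ 0.4  0.4 -3.5] j [-0.55  0.29  1.67 -0.    1.18 -0.11]
(0, 120, 0) T [ 0.003 -0.001  0.002] W [-0.001 -0.002  0.   ]
(-15.5, 108.4, 18) T [-0.032  0.015 -0.039] W [0.126 0.27  0.   ]
(-15.5, 64.4, 18) T [-0.032  0.015 -0.185] W [0.126 0.27  0.   ]
(16.5, 64.4, 18) T [ 0.065 -0.03  -0.185] W [0.126 0.27  0.   ]
```

Request:
move_arm:
  moves:
    - {"tx": -0.032,"ty": 0.015,"tz": 0,"wx": 0.04,"wy": 0.08,"wz": 0}
    - {"tx": -0.032,"ty": 0.015,"tz": 0,"wx": 0.08,"wy": 0.17,"wz": 0}
    - {"tx": -0.032,"ty": 0.015,"tz": -0.02,"wx": 0.126,"wy": 0.27,"wz": 0}
    - {"tx": -0.032,"ty": 0.015,"tz": -0.02,"wx": 0.126,"wy": 0.27,"wz": 0}
    - {"tx": -0.032,"ty": 0.015,"tz": -0.02,"wx": 0.126,"wy": 0.27,"wz": 0}
    - {"tx": -0.032,"ty": 0.015,"tz": -0.02,"wx": 0.126,"wy": 0.27,"wz": 0}

```text
time: 14.4
eef_pos: [0.492, -0.2198, 0.1265]
eef_rot: [-2.419, -1.54, 0.243]
wrist_force: [-0.4, 0.5, -2.7]
finger_gap: 0.0136
```

```bash
cat >> h.py <<'E'
def ov(name,h=.0131,tier=TIER,cam='scene',box=(70,70,230,190)):
    from plant import vision
    s,m=st(); c=vision.camera(cam); np.savez(name+'.npz',**c)
    x0,y0,x1,y1=box
    im=cv2.resize(c['image'][y0:y1,x0:x1],None,fx=5,fy=5,interpolation=cv2.INTER_CUBIC)
    # panel as implied by the tool: X=tool y, Z=-tool z
    M=np.c_[m[:,1],-np.cross(m[:,1],m[:,2]),-m[:,2]]; M[:,1]=np.cross(M[:,2],M[:,0])
    L=np.array([[92,65,6],[92,-65,6],[-92,-65,6],[-92,65,6]])/1e3-[0,0,h]
    D=lambda P,col:cv2.polylines(im,[((proj(c,P)-[x0,y0])*5+2).astype(int)],True,col,1)
    D(s['eef_pos']+L@M.T,(0,0,255))
    D(tf(tier,np.array([[117,76,64],[117,-76,64],[-100,-76,64],[-100,76,64]])/1e3),(0,255,255))
    cv2.imwrite(f'pics/{name}.png',im)
    W=s['eef_pos']+(np.array([[92,0,3],[-92,0,3],[0,0,0]])/1e3-[0,0,h])@M.T
    print('far,near,ctr in tier',(((W-[tier[0],tier[1],0])@R(tier[2]))*1e3).round(1).tolist())
E
python3 -c "from h import *; ov('w2')"
```

```text
t 14.4 p [ 0.492  -0.2198  0.1265] yaw_y -25.01 z [-0.279  0.13  -0.951] y [ 0.862 -0.402 -0.308] gap 0.0136 F [-0.4  0.5 -2.7] j [-0.53  0.46  1.46 -0.03  1.53 -0.09]
far,near,ctr in tier [[72.8, 0.5, 88.5], [-102.2, 0.5, 145.2], [-15.6, 0.5, 114.0]]
```

View pics/w2.png

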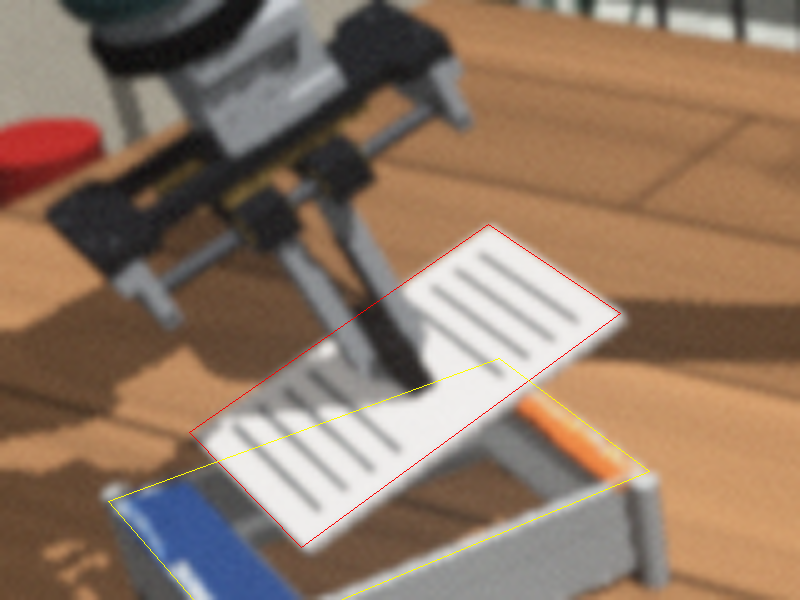

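Run:
```python
from h import *
wp([(-15.5,64.4,18),(0,64.4,18),(13.5,64.4,18)])
```

```text
t 14.45 p [ 0.4919 -0.2197  0.1275] yaw_y -25.02 z [-0.278  0.13  -0.952] y [ 0.863 -0.403 -0.306] gap 0.0138 F [ 0.1  0.2 -2.6] j [-0.53  0.46  1.46 -0.03  1.53 -0.09]
(-15.5, 64.4, 18) T [ 0.001 -0.    -0.169] W [ 0.001  0.002 -0.   ]
(0, 64.4, 18) T [ 0.048 -0.022 -0.169] W [ 0.001  0.002 -0.   ]
(13.5, 64.4, 18) T [ 0.088 -0.041 -0.169] W [ 0.001  0.002 -0.   ]
```

Request:
move_arm:
  moves:
    - {"tx": 0,"ty": 0,"tz": -0.05,"wx": 0,"wy": 0,"wz": 0}
    - {"tx": 0,"ty": 0,"tz": -0.1,"wx": 0,"wy": 0,"wz": 0}
    - {"tx": 0,"ty": 0,"tz": -0.14,"wx": 0,"wy": 0,"wz": 0}
    - {"tx": 0,"ty": 0,"tz": -0.165,"wx": 0,"wy": 0,"wz": 0}
    - {"tx": 0,"ty": 0,"tz": -0.167,"wx": 0,"wy": 0,"wz": 0}
    - {"tx": 0,"ty": 0,"tz": -0.167,"wx": 0,"wy": 0,"wz": 0}
    - {"tx": 0.02,"ty": -0.009,"tz": -0.167,"wx": 0,"wy": 0,"wz": 0}
    - {"tx": 0.045,"ty": -0.021,"tz": -0.167,"wx": 0,"wy": 0,"wz": 0}
    - {"tx": 0.07,"ty": -0.033,"tz": -0.167,"wx": 0,"wy": 0,"wz": 0}
    - {"tx": 0.088,"ty": -0.041,"tz": -0.167,"wx": 0,"wy": 0,"wz": 0}
    - {"tx": 0.088,"ty": -0.041,"tz": -0.167,"wx": 0,"wy": 0,"wz": 0}
    - {"tx": 0.088,"ty": -0.041,"tz": -0.167,"wx": 0,"wy": 0,"wz": 0}

```text
time: 15.45
eef_pos: [0.5199, -0.2329, 0.0769]
eef_rot: [-2.419, -1.541, 0.243]
wrist_force: [-0.4, -0.6, -4.3]
finger_gap: 0.0138
```

Run:
```python
from h import *
ov('w4'); wp([(16.5,64.4,18),(15.5,54,13),(14.7,47.4,9),(14.6,39.2,4.5),(14.5,32,0)])
```

```text
t 15.45 p [ 0.5199 -0.2329  0.0769] yaw_y -25.01 z [-0.278  0.13  -0.952] y [ 0.862 -0.402 -0.307] gap 0.0138 F [-0.4 -0.6 -4.3] j [-0.52  0.54  1.45 -0.03  1.46 -0.08]
far,near,ctr in tier [[103.7, 0.4, 39.0], [-71.4, 0.4, 95.5], [15.2, 0.4, 64.4]]
t 15.5 p [ 0.5194 -0.2326  0.0769] yaw_y -25.01 z [-0.279  0.13  -0.951] y [ 0.862 -0.402 -0.308] gap 0.0139 F [-0.2  0.7 -2.4] j [-0.52  0.54  1.45 -0.03  1.46 -0.08]
(16.5, 64.4, 18) T [ 0.006 -0.002 -0.   ] W [ 0.001  0.001 -0.   ]
(15.5, 54, 13) T [-0.001  0.001 -0.034] W [-0.035 -0.074 -0.   ]
(14.7, 47.4, 9) T [-0.006  0.003 -0.055] W [-0.063 -0.135 -0.   ]
(14.6, 39.2, 4.5) T [-0.009  0.005 -0.082] W [-0.095 -0.203 -0.   ]
(14.5, 32, 0) T [-0.012  0.006 -0.106] W [-0.126 -0.271 -0.   ]
```

View pics/w4.png

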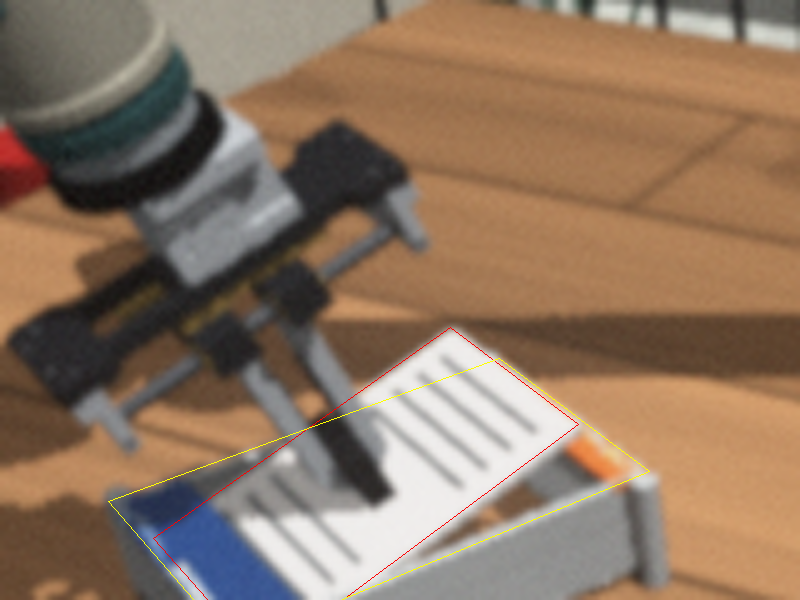

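Request:
move_arm:
  moves:
    - {"tx": 0,"ty": 0,"tz": -0.017,"wx": -0.017,"wy": -0.037,"wz": 0}
    - {"tx": -0.001,"ty": 0.001,"tz": -0.034,"wx": -0.035,"wy": -0.074,"wz": 0}
    - {"tx": -0.003,"ty": 0.002,"tz": -0.045,"wx": -0.05,"wy": -0.105,"wz": 0}
    - {"tx": -0.006,"ty": 0.003,"tz": -0.055,"wx": -0.063,"wy": -0.135,"wz": 0}
    - {"tx": -0.006,"ty": 0.003,"tz": -0.055,"wx": -0.063,"wy": -0.135,"wz": 0}
    - {"tx": -0.006,"ty": 0.003,"tz": -0.055,"wx": -0.063,"wy": -0.135,"wz": 0}

```text
time: 16.0
eef_pos: [0.5169, -0.2314, 0.061]
eef_rot: [-2.536, -1.615, 0.127]
wrist_force: [-0.2, 0.1, -2.1]
finger_gap: 0.0136
```

Run:
```python
from h import *
wp([(14.6,43.2,6.5),(14.6,39.2,4.5),(14.5,35,2),(14.5,32,0),(0,32,0)])
ov('w5',box=(60,90,220,210))
```

```text
t 16.0 p [ 0.5169 -0.2314  0.061 ] yaw_y -25.02 z [-0.142  0.066 -0.988] y [ 0.895 -0.418 -0.157] gap 0.0136 F [-0.2  0.1 -2.1] j [-0.53  0.46  1.6  -0.02  1.23 -0.09]
(14.6, 43.2, 6.5) T [ 0.001 -0.    -0.016] W [-0.018 -0.038 -0.   ]
(14.6, 39.2, 4.5) T [-0.001  0.    -0.029] W [-0.032 -0.068 -0.   ]
(14.5, 35, 2) T [-0.003  0.001 -0.043] W [-0.049 -0.106 -0.   ]
(14.5, 32, 0) T [-0.004  0.002 -0.053] W [-0.063 -0.136 -0.   ]
(0, 32, 0) T [-0.048  0.022 -0.053] W [-0.063 -0.136 -0.   ]
t 16.0 p [ 0.5169 -0.2314  0.061 ] yaw_y -25.02 z [-0.142  0.066 -0.988] y [ 0.895 -0.418 -0.157] gap 0.0136 F [-0.2  0.1 -2.1] j [-0.53  0.46  1.6  -0.02  1.23 -0.09]
far,near,ctr in tier [[105.1, 0.5, 36.6], [-76.6, 0.5, 65.4], [13.8, 0.5, 48.0]]
```

View pics/w5.png

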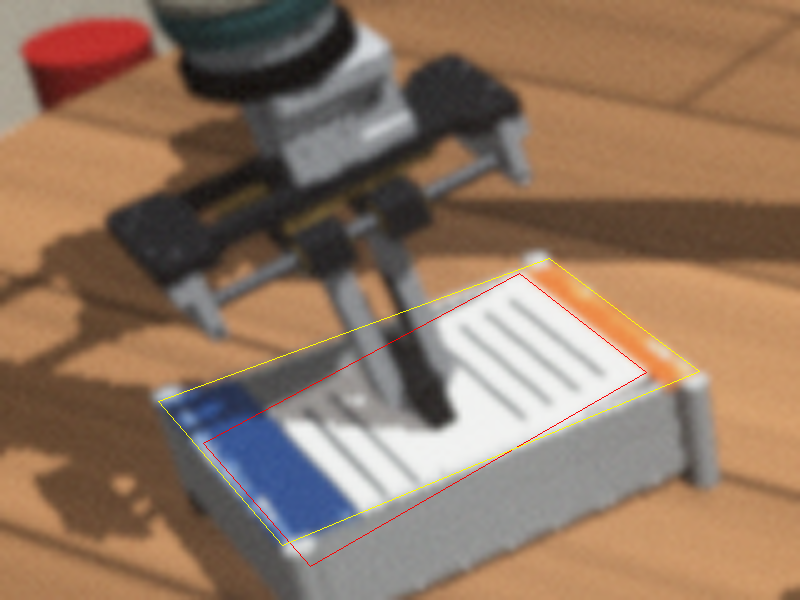

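Request:
move_arm:
  moves:
    - {"tx": 0.004,"ty": -0.002,"tz": 0,"wx": 0,"wy": 0,"wz": 0}
    - {"tx": 0.004,"ty": -0.002,"tz": -0.005,"wx": -0.006,"wy": -0.013,"wz": 0}
    - {"tx": 0.003,"ty": -0.001,"tz": -0.011,"wx": -0.012,"wy": -0.026,"wz": 0}
    - {"tx": 0.003,"ty": -0.001,"tz": -0.016,"wx": -0.018,"wy": -0.038,"wz": 0}
    - {"tx": 0.003,"ty": -0.001,"tz": -0.016,"wx": -0.018,"wy": -0.038,"wz": 0}

```text
time: 16.47
eef_pos: [0.5174, -0.2314, 0.0554]
eef_rot: [-2.568, -1.636, 0.093]
wrist_force: [0.6, -0.2, -2.5]
finger_gap: 0.0135
```

Run:
```python
from h import *
wp([(15,39.2,4.5),(15,35,2),(15,32,0),(0,32,0)])
```

```text
t 16.47 p [ 0.5174 -0.2314  0.0554] yaw_y -25.01 z [-0.102  0.048 -0.994] y [ 0.9   -0.42  -0.113] gap 0.0135 F [ 0.6 -0.2 -2.5] j [-0.54  0.45  1.65 -0.01  1.16 -0.09]
(15, 39.2, 4.5) T [-0.001 -0.    -0.011] W [-0.014 -0.03  -0.   ]
(15, 35, 2) T [-0.003  0.001 -0.024] W [-0.031 -0.068 -0.   ]
(15, 32, 0) T [-0.004  0.001 -0.034] W [-0.046 -0.098 -0.   ]
(0, 32, 0) T [-0.05   0.022 -0.034] W [-0.046 -0.098 -0.   ]
```

Request:
move_arm:
  moves:
    - {"tx": -0.001,"ty": 0,"tz": -0.011,"wx": -0.014,"wy": -0.03,"wz": 0}
    - {"tx": -0.002,"ty": 0.001,"tz": -0.018,"wx": -0.023,"wy": -0.049,"wz": 0}
    - {"tx": -0.003,"ty": 0.001,"tz": -0.024,"wx": -0.031,"wy": -0.068,"wz": 0}
    - {"tx": -0.004,"ty": 0.001,"tz": -0.029,"wx": -0.039,"wy": -0.083,"wz": 0}
    - {"tx": -0.004,"ty": 0.001,"tz": -0.034,"wx": -0.046,"wy": -0.098,"wz": 0}
    - {"tx": -0.004,"ty": 0.001,"tz": -0.034,"wx": -0.046,"wy": -0.098,"wz": 0}
    - {"tx": -0.004,"ty": 0.001,"tz": -0.034,"wx": -0.046,"wy": -0.098,"wz": 0}

```text
time: 17.05
eef_pos: [0.5169, -0.2316, 0.0456]
eef_rot: [2.649, 1.687, -0.0]
wrist_force: [0.5, 0.3, -2.6]
finger_gap: 0.0135
```

Run:
```python
from h import *
wp([(15,32,0),(0,32,0),(-2,31,0)])
```

```text
t 17.05 p [ 0.5169 -0.2316  0.0456] yaw_y -25.02 z [ 0.    -0.001 -1.   ] y [ 0.906 -0.423  0.001] gap 0.0135 F [ 0.5  0.3 -2.6] j [-0.54  0.4   1.76 -0.    0.99 -0.11]
(15, 32, 0) T [-0.003  0.002 -0.002] W [0.001 0.    0.   ]
(0, 32, 0) T [-0.048  0.023 -0.002] W [0.001 0.    0.   ]
(-2, 31, 0) T [-0.054  0.026 -0.005] W [0.001 0.    0.   ]
```

Free of contact, z_c ≈ 32.5. Slide back to x ≈ +1, then creep.

Request:
move_arm:
  moves:
    - {"tx": -0.01,"ty": 0.005,"tz": 0,"wx": 0,"wy": 0,"wz": 0}
    - {"tx": -0.022,"ty": 0.01,"tz": 0,"wx": 0,"wy": 0,"wz": 0}
    - {"tx": -0.034,"ty": 0.016,"tz": 0,"wx": 0,"wy": 0,"wz": 0}
    - {"tx": -0.042,"ty": 0.02,"tz": 0,"wx": 0,"wy": 0,"wz": 0}
    - {"tx": -0.045,"ty": 0.021,"tz": 0,"wx": 0,"wy": 0,"wz": 0}
    - {"tx": -0.045,"ty": 0.021,"tz": 0,"wx": 0,"wy": 0,"wz": 0}
    - {"tx": -0.045,"ty": 0.021,"tz": 0,"wx": 0,"wy": 0,"wz": 0}

```text
time: 17.63
eef_pos: [0.5038, -0.2255, 0.0457]
eef_rot: [2.649, 1.687, 0.0]
wrist_force: [0.8, 0.4, -1.6]
finger_gap: 0.0135
```

Request:
move_arm:
  moves:
    - {"tx": -0.003,"ty": 0.001,"tz": 0,"wx": 0,"wy": 0,"wz": 0}
    - {"tx": -0.006,"ty": 0.003,"tz": 0,"wx": 0,"wy": 0,"wz": 0}
    - {"tx": -0.006,"ty": 0.003,"tz": 0,"wx": 0,"wy": 0,"wz": 0}

```text
time: 17.88
eef_pos: [0.5035, -0.2254, 0.0461]
eef_rot: [2.646, 1.685, 0.003]
wrist_force: [2.4, -0.7, -3.1]
finger_gap: 0.0135
```

Request:
move_arm:
  moves:
    - {"tx": -0.003,"ty": 0.001,"tz": 0,"wx": 0,"wy": 0,"wz": 0}
    - {"tx": -0.006,"ty": 0.003,"tz": 0,"wx": 0,"wy": 0,"wz": 0}
    - {"tx": -0.006,"ty": 0.003,"tz": 0,"wx": 0,"wy": 0,"wz": 0}
    - {"tx": -0.006,"ty": 0.003,"tz": 0,"wx": 0,"wy": 0,"wz": 0}

```text
time: 18.22
eef_pos: [0.5035, -0.2254, 0.0465]
eef_rot: [2.643, 1.683, 0.006]
wrist_force: [5.4, -2.1, -3.5]
finger_gap: 0.0138
```

Request:
move_arm:
  moves:
    - {"tx": 0.006,"ty": -0.003,"tz": -0.003,"wx": 0,"wy": 0,"wz": 0}
    - {"tx": 0.008,"ty": -0.004,"tz": -0.006,"wx": 0,"wy": 0,"wz": 0}
    - {"tx": 0.008,"ty": -0.004,"tz": -0.009,"wx": 0,"wy": 0,"wz": 0}
    - {"tx": 0.008,"ty": -0.004,"tz": -0.009,"wx": 0,"wy": 0,"wz": 0}
    - {"tx": 0.008,"ty": -0.004,"tz": -0.009,"wx": 0,"wy": 0,"wz": 0}

```text
time: 18.63
eef_pos: [0.5035, -0.2255, 0.0433]
eef_rot: [2.647, 1.686, 0.002]
wrist_force: [4.2, -1.9, 0.3]
finger_gap: 0.0137
```

```bash
python3 -c "from h import *; st()"
```

```text
t 18.63 p [ 0.5035 -0.2255  0.0433] yaw_y -25.02 z [ 0.003 -0.002 -1.   ] y [ 0.906 -0.423  0.004] gap 0.0137 F [ 4.2 -1.9  0.3] j [-0.55  0.38  1.79 -0.    0.97 -0.11]
```

Request:
move_arm:
  moves:
    - {"tx": 0.003,"ty": -0.001,"tz": 0,"wx": 0,"wy": 0,"wz": 0}
    - {"tx": 0.003,"ty": -0.001,"tz": 0,"wx": 0,"wy": 0,"wz": 0}

```text
time: 18.8
eef_pos: [0.5036, -0.2255, 0.0431]
eef_rot: [2.648, 1.687, 0.0]
wrist_force: [2.6, -2.1, 0.5]
finger_gap: 0.014
```

Request:
move_arm:
  moves:
    - {"tx": 0,"ty": 0,"tz": 0,"wx": 0,"wy": 0,"wz": 0}
    - {"tx": 0,"ty": 0,"tz": 0,"wx": 0,"wy": 0,"wz": 0}
    - {"tx": 0,"ty": 0,"tz": 0,"wx": 0,"wy": 0,"wz": 0}
    - {"tx": 0,"ty": 0,"tz": 0,"wx": 0,"wy": 0,"wz": 0}
    - {"tx": 0,"ty": 0,"tz": 0,"wx": 0,"wy": 0,"wz": 0}
    - {"tx": 0,"ty": 0,"tz": 0,"wx": 0,"wy": 0,"wz": 0}
  gripper: 0.6

```text
time: 19.3
eef_pos: [0.5031, -0.2249, 0.0427]
eef_rot: [2.649, 1.687, -0.0]
wrist_force: [0.6, -0.7, 0.1]
finger_gap: 0.0374
```

Request:
move_arm:
  moves:
    - {"tx": 0,"ty": 0,"tz": 0.04,"wx": 0,"wy": 0,"wz": 0}
    - {"tx": 0,"ty": 0,"tz": 0.1,"wx": 0,"wy": 0,"wz": 0}
    - {"tx": 0,"ty": 0,"tz": 0.2,"wx": 0,"wy": 0,"wz": 0}
    - {"tx": 0,"ty": 0,"tz": 0.32,"wx": 0,"wy": 0,"wz": 0}
    - {"tx": 0,"ty": 0,"tz": 0.44,"wx": 0,"wy": 0,"wz": 0}
    - {"tx": -0.1,"ty": 0.1,"tz": 0.5,"wx": 0,"wy": 0,"wz": 0}
    - {"tx": -0.2,"ty": 0.2,"tz": 0.55,"wx": 0,"wy": 0,"wz": 0}
    - {"tx": -0.3,"ty": 0.3,"tz": 0.6,"wx": 0,"wy": 0,"wz": 0}
    - {"tx": -0.4,"ty": 0.4,"tz": 0.6,"wx": 0,"wy": 0,"wz": 0}
    - {"tx": -0.45,"ty": 0.5,"tz": 0.6,"wx": 0,"wy": 0,"wz": 0}
    - {"tx": -0.5,"ty": 0.6,"tz": 0.6,"wx": 0,"wy": 0,"wz": 0}
    - {"tx": -0.5,"ty": 0.7,"tz": 0.6,"wx": 0,"wy": 0,"wz": 0}

```text
time: 20.3
eef_pos: [0.3494, -0.0135, 0.223]
eef_rot: [2.651, 1.685, -0.001]
wrist_force: [0.5, 1.2, -0.3]
finger_gap: 0.0376
```

Run:
```python
from h import *
from plant import vision
st()
a=vision.camera('scene'); np.savez('scene3.npz',**a); c=vision.camera('top'); np.savez('top3.npz',**c)
o=np.zeros((600,800,3),np.uint8)
o[:,:560]=cv2.resize(c['image'][130:280,340:480],(560,600),interpolation=cv2.INTER_CUBIC)
o[:240,560:]=cv2.resize(c['image'][130:250,80:200],(240,240),interpolation=cv2.INTER_CUBIC)
o[240:440,560:]=cv2.resize(a['image'][120:220,80:200],(240,200),interpolation=cv2.INTER_CUBIC)
cv2.imwrite('pics/m3.png',o)
```

```text
t 20.3 p [ 0.3494 -0.0135  0.223 ] yaw_y -25.1 z [-0.    -0.001 -1.   ] y [ 0.906 -0.424  0.   ] gap 0.0376 F [ 0.5  1.2 -0.3] j [-0.24 -0.09  1.88 -0.    1.35  0.2 ]
```

View pics/m3.png

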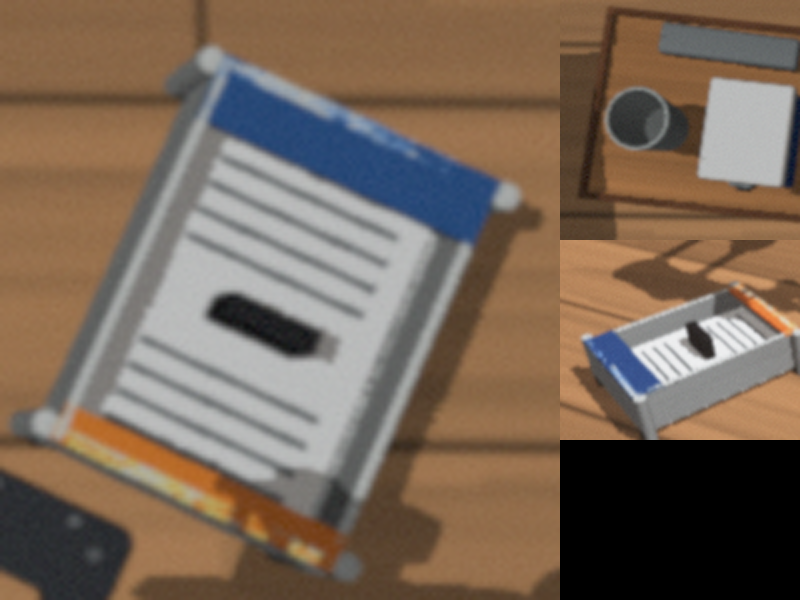

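Run:
```python
from h import *
c=load('top',3); g=lambda P:np.array(P)/4+[340,130]
inv=lambda w:(R(TIER[2]).T@(w-np.array([TIER[0],TIER[1],0]))*1e3).round(1)
r=vision=None
for n,p,z in(('ribtop',(262,324),.068),('ribL',(220,304),.068),('ribR',(306,346),.068),('line far',(310,190),.036),('line near',(203,427),.036),('lineFL',(223,150),.036),('lineFR',(396,236),.036),('lineNL',(108,397),.036),('lineNR',(296,487),.036)):
    print(n,inv(back(c,g(p),z)))
```

```text
ribtop [-2.6  4.7 68. ]
ribL [-2.5 27.6 68. ]
ribR [ -3.2 -19.3  68. ]
line far [79.2  0.8 36. ]
line near [-57.8   1.8  36. ]
lineFL [79.  50.1 36. ]
lineFR [ 76.3 -49.1  36. ]
lineNL [-64.9  52.   36. ]
lineNR [-65.2 -53.3  36. ]
```

```bash
python3 -c "
from plant import workorder,sensors
print(workorder.finish_job(), sensors.get_state()['time'])"
```

```text
the job is handed in; nothing more can be done
the job is handed in; nothing more can be done
```

I moved the tumbler to the tray and fitted the panel in the tier. I handed the job in at about 20 s of the 64 s allowed; it gave no verdict.

**Tumbler:** It stands upright in the bare place on the tray, clear of the caddy and brush. The last pictures of that part of the tray show nothing there shifted.

**Panel:**
- It went in tilted about 18°, far end under the blue lip with no contact force. The near end then went down past the orange lip, again with no contact force.
- I slid it back until it pressed the near stop, with about 6 N at most, then lowered it onto the ledges. Its underside read about 30 mm, and it was level.
- The last picture shows both ends under their lips, and the tier's corner posts at the same pixels as before.

**Checks that disagreed:** The rib's place in the tier frame differs between measurements:

| Source | x (mm) | y (mm) |
|---|---|---|
| Tool reading | about +1 | about +0.5 |
| Rib in the top picture | about −2.6 | about +4.7 |
| Panel stripes in the top picture | not used | about 0 to 2 |

All of these are within the limits. The picture's reading of the rib was already about 2 mm off in y before the fit. I trust the tool reading and the stop contact more.

The arm ended open and clear of everything.

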